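Free the seized shaker clamp and clamp the jar

TASK

The black lock knob of the shaker's sliding bar has seized with dried medium. Break it loose with a firm counter-clockwise twist and turn it on until the bar is free, then slide the bar so that it pushes the amber jar against the rear bar and both back until the loosely mounted rear bar comes up firm. Keeping a snug but gentle pressure, turn the knob clockwise tight again so that the jar stays clamped upright between the bars; do not squeeze it hard, and leave the other things where they stand.

Things in the scene. Friction and masses are not known exactly. Their poses are not given: they have to be found in the camera images.
- knob_grip (a point): on the axis of the black lock knob, halfway up its head, 120 mm above the table; turns with the knob, x to the lobe with the white mark, z up. Head: six lobes at 0, 60, 120.. deg from x, 46 mm over lobes, 41.6 mm across flat sides (facing 30, 90, 150.. deg), from 106 to 134 mm above the table. Below it washer (top 96 mm) and grey saddle, 46 x 44 mm. Slide the bar by the knob
- lock_knob (a joint): turn of the knob, rad, growing counter-clockwise from above. Starts near 0.05, seized: needs about 0.5 N m to move through the first 0.2 rad, then snaps loose; from 0.45 rad it turns with about 0.1 N m. Above 1.0 rad the saddle slides freely. Turned back clockwise it begins to clamp at 0.9 rad, holds well below 0.65 and comes up hard near 0.45. Limit 3.0 rad
- saddle (a joint): travel of the saddle with the front bar along the rail, m, 0 to 0.14, growing towards the rear bar (+y of the shaker). Free, it slides with about 1.5 N; locked, it does not slide
- shaker: white bench-top orbital shaker, fixed to the table, 250 mm by 250 mm, origin under its centre on the table; x away from the control panel, y along the rail towards the rear bar. Black mat top at 69 mm above the table; the aluminium rail runs along y at x = -98 mm, top at 80 mm
- front_bar: black rubber-sleeved bar of the saddle, 18 mm thick, lying along x of the shaker over the mat, axis 85 mm above the table. It is sprung against its saddle along y: 4 N per mm, 6.5 mm of give. Origin on the knob's axis, 80 mm above the table. A snug, gentle press compresses it by 1 to 5 mm
- front_bar_face (a point): middle of the front bar's contact line, the side towards the jar, 85 mm above the table; x and y as the shaker's
- rear_bar: black rubber-sleeved bar, 18 mm thick, axis 85 mm above the table, parallel to the front bar, in slotted feet (up to 94 mm high) bolted in other holes each time. It has play: pushed, it slides back with 2 to 3 N by up to 12 mm, then comes up firm; how much play is left differs. Axes as the shaker's; origin on the table below its contact line (the side towards the jar)
- rear_bar_face (a point): middle of the rear bar's contact line, the side towards the jar, 85 mm above the table; moves with the bar
- sample_jar: amber glass jar with a white screw cap, 45 mm in diameter, 55 mm tall, about 0.12 kg, standing loose on the mat between the bars, up to 30 mm short of the rear bar; origin in the middle of its underside, z up. Pushed along the mat it resists with 1 to 2 N
- flask: white square flask with a white cap, 50 x 43 x 87 mm, standing on the table beside the shaker; origin under its centre
- dropper_bottle: brown dropper bottle with a black teat, 31 mm across, 86 mm tall, on the table beside the shaker; origin under its centre
- slide_carton: green carton of slides, 78 x 28 x 20 mm, lying on the table on the other side of the shaker; origin under its centre
Things that resemble listed ones, but are neither listed nor needed, are in the scene too. Of the things like the sample_jar, leave any that is blue or yellow; of the rest the smaller one is meant.

How it is judged:
On the way, in this order (a step that is already met when the one before it is completed fails the run):
1. the knob is broken loose and turned on until the bar is free (past 1.0 rad) (value of joint lock_knob above 1 rad), for 0.2 s.
2. the bar presses the jar against the rear bar (over 4 N at both bars) (contact force between each of front_bar, rear_bar and sample_jar above 4 N), for 0.2 s.
At the end, for the whole second after the job is handed in: the knob is turned back clockwise to below 0.7 rad so that the bar is locked; the jar stands upright on the mat (within 0.1 rad), at rest, pressed between the two bars with 4 to 20 N (all of step 2 and value of joint lock_knob below 0.7 rad and contact force between each of front_bar, rear_bar and sample_jar below 20 N and angle between sample_jar's own z axis and vertical below 0.1 rad and linear speed of sample_jar below 0.02 m/s and height (world z) of sample_jar between 0.06 and 0.075 m); the robot touches nothing.
It fails at once if the jar is squeezed with more than 25 N (contact force between any of front_bar, rear_bar and sample_jar above 25 N).
It fails at once if the jar is tipped by more than 0.35 rad (angle between sample_jar's own z axis and vertical above 0.35 rad).
It fails at once if the flask, the dropper bottle or the slide carton is moved by more than 20 mm (distance of any of flask, dropper_bottle, slide_carton from where it was at the start of the episode above 0.02 m).
It also fails if it takes over 50 s, if anything falls off the work surface, if the arm or the gripper's body presses on something with over 40 N, if the wrist force passes 120 N, or if a joint passes its speed limit or range.

ROBOT

A 7-joint arm with a two-finger parallel gripper is mounted at the origin on a cart in front of the work surface, level with it; the furniture and walls round the work are solid. World frame = base frame: x ahead of the robot, y to its left, z up, the work surface at z = 0. Lengths are in m, angles in rad, forces in N, time in s.
With the tool pointing down it reaches from about 0.35 to 0.9 m from the base axis. Payload 8.1 kg.
Tool frame: the origin (TCP) lies at the centre of the arm's flange, where the gripper is bolted on; the fingertips stand 178 mm ahead of it and the grasp point (between the pads) lies 159 mm ahead of it; x points along the fingers, z is the direction in which the jaws open and shut, and the axes are right-handed (so a half turn about x gives the same grasp; the last joint's range is limited). The gripper opens to 92 mm and grips with 3 to 60 N. Pads are 19 mm wide; open, the fingers measure 130 mm over their backs; the gripper's body (75 mm by 190 mm) begins 47 mm behind the grasp point.
Start: joints at [-1.319, 0.434, 0.025, 1.573, -0.012, 1.134, -0.075], TCP at [0.217, 0.586, 0.405] pointing down, gripper open.
Joint ranges: [-2.62, 2.62], [-0.44, 2.09], [-1.27, 1.32], [0.08, 2.57], [-1.32, 4.46], [0.12, 2], [-2.74, 2.74]. Speed limits (rad/s): [2.22, 2.22, 3.01, 3.01, 3.14, 3.14, 3.14].

INTERFACE

Orientations are given as a rotation vector (axis times angle).
In Python, from cell import arm, get_image, search_frame, pinpoint gives the robot as it stands.
- The arm moves only by the tool arm_command, never from a script. Its argument "motion" is a list of rows, each a list of 7 numbers: the finger opening in mm, from 0 to 91.8, then the shift along the tool's x, y, z in mm, then the turn, a rotation vector about the tool's x, y, z in degrees. In form: [[fingers, x, y, z, ax, ay, az], ...]. A call has 1 to 5 rows; each row shifts and turns the commanded pose from where the row before left it, along the tool's axes as they then stand; what a row does not reach is not made up. A row lasts 1/8 s, in which the tool goes at most 62.5 mm and 10.7 degrees, less where a joint would pass 70% of its speed; a pose out of reach is approached as far as the arm can. A call with a gripper value outside its range is refused whole. The fingers move at their own pace and stop on an object; "newtons" is the grip in N (left out, the last holds). Time passes only in rows, so rows that do not move let the fingers close. It gives the time, the measured TCP pose, the force and the opening at its end, in the units of the state.
- arm.observe(): the state, without advancing time (a new reading comes with each control period).
- get_image(name): name is "scene" or "top" or "wrist"; returns a dict with "frame" (480x640x3 uint8, red, green, blue), "range_z" (480x640 float32, m along the optical axis (not along the pixel's ray), 0 where there is no reading), "K" (3x3 intrinsics, pixels), "origin" and "rotation" of the camera in the world; the wrist camera has in their place "tool_from_camera" (4x4, takes a point from camera to tool coordinates, whose origin is the TCP and whose axes are the tool frame's). Camera axes: x right, y down, z forward; pixel columns grow to the right and rows downward; lengths in m; the calibration is good to about 2 mm. A picture is of the moment at which its call begins: read the wrist's pose just before it.
- arm.sign_off(): hands the job in, once; it reports no verdict.
Trained networks look in the newest picture that a camera, given by its name, has taken for a name from the list of things; names that differ only in an ending like _2 or _b are one class to them, and where a whole thing is asked for, a point or a joint stands for the part that bears it (a point fixed in the world has none). Each returns a list of dicts, best first, with "p" (0 to 1); they miss things now and then, are a little off and sometimes report something else, mostly with a low value. They report only what shows in the picture. A call takes as long as a camera call. They do not tell look-alikes from the thing itself.
- search_frame(camera, target): "point" ([x, y, z] in m, in world coordinates, good to about 4 mm: the middle of the surface that is visible of it).
- pinpoint(camera, target): "point" ([x, y, z] in m, in world coordinates, good to about 4 mm: a listed point, or the origin of a listed thing).
The state is a dict: "clock": time; "joints": joint angles; "dq": joint speeds; "joint_efforts": joint torques, N m; "position": TCP position; "ee_rot": TCP orientation; "force": force on the tool from outside, world axes, zero at the start; "ft_torque": the same for the moment, N m; "width": opening from 0.0 (shut) to 1.0 (fully open).
Only numpy, scipy, OpenCV 4.12 (cv2) and the standard library are available. Lean on these libraries where they do the work, as an engineer would, in place of code of your own. Each camera call takes 0.05 s, during which the arm holds its last target. There are 200 camera calls.

## Working session

There is one attempt and no reset: what is moved stays moved. The work goes in short steps, Python scripts to look and compute and a tool call to move; the robot and the scene stay as the last step left them, time stands still between calls to the robot, and variables do not carry over. Pictures are saved under pics/ and viewed, about 8 in all and at most 12, crops included, and the job is handed in when it is done.

Besides the shell and the picture viewer there is one more tool, called after "Emit:" in YAML: its name, and indented under it one key for each argument. arm_command: Moves the arm, as the interface text tells. Its arguments: {"type":"object","properties":{"motion":{"type":"array"},"newtons":{"type":"number"}},"required":["motion"]}

```bash
mkdir -p pics; ls; python3 - <<'E'
from cell import arm,get_image,search_frame,pinpoint
import cv2,numpy as np
s=arm.observe();print({k:np.round(v,3).tolist() for k,v in s.items()})
a=get_image("scene");b=get_image("top")
for n,i in(("scene",a),("top",b)):
    cv2.imwrite(f"pics/{n}1.png",i["frame"][:,:,::-1])
    print(n,np.round(i["K"],1).tolist(),np.round(i["origin"],3),np.round(i["rotation"],3).tolist())
for c in("scene","top"):
    for t in("knob_grip","shaker","front_bar_face","rear_bar_face","sample_jar","flask","dropper_bottle","slide_carton"):
        print(c,t,[(np.round(d["point"],3).tolist(),round(d["p"],2)) for d in pinpoint(c,t)])
E
```

```text
pics
{'clock': 0.0, 'joints': [-1.319, 0.435, 0.025, 1.574, -0.012, 1.134, -0.075], 'dq': [-0.001, 0.0, 0.0, 0.001, 0.001, -0.001, 0.001], 'joint_efforts': [-0.001, -66.784, 0.984, -31.445, -0.061, 0.043, 0.0], 'position': [0.217, 0.586, 0.404], 'ee_rot': [-0.945, 1.358, 0.943], 'force': [0.141, 0.032, -0.654], 'ft_torque': [0.03, 0.036, -0.008], 'width': 0.998}
scene [[433.0, 0.0, 330.8], [0.0, 433.0, 243.7], [0.0, 0.0, 1.0]] [0.059 0.518 0.526] [-1.013, 2.156, -1.273]
top [[492.7, 0.0, 322.1], [0.0, 492.7, 238.1], [0.0, 0.0, 1.0]] [0.473 0.055 1.045] [-2.115, 2.15, -0.148]
scene knob_grip [([0.474, -0.008, 0.116], 0.73)]
scene shaker [([0.582, 0.054, 0.001], 0.57)]
scene front_bar_face [([0.582, -0.005, 0.081], 0.57)]
scene rear_bar_face [([0.6, 0.092, 0.084], 0.89)]
scene sample_jar [([0.476, 0.26, -0.003], 0.91), ([0.805, -0.043, -0.002], 0.77), ([0.768, -0.158, -0.001], 0.75), ([0.607, 0.051, 0.072], 0.66), ([0.599, 0.093, 0.087], 0.4)]
scene flask [([0.676, 0.244, 0.0], 0.68), ([0.473, -0.009, 0.117], 0.15)]
scene dropper_bottle [([0.565, 0.251, -0.002], 0.83)]
scene slide_carton []
top knob_grip [([0.471, -0.009, 0.124], 0.88)]
top shaker [([0.584, 0.051, -0.001], 0.91)]
top front_bar_face [([0.58, -0.004, 0.083], 0.64), ([0.583, -0.148, -0.0], 0.57)]
top rear_bar_face [([0.604, 0.089, 0.083], 0.76)]
top sample_jar [([0.48, 0.26, 0.001], 0.92), ([0.612, 0.049, 0.069], 0.88), ([0.763, -0.156, 0.001], 0.79), ([0.805, -0.044, 0.0], 0.75)]
top flask [([0.681, 0.246, -0.005], 0.59), ([0.601, 0.091, 0.082], 0.27)]
top dropper_bottle [([0.567, 0.251, 0.0], 0.49)]
top slide_carton [([0.582, -0.149, 0.0], 0.62), ([0.58, -0.003, 0.083], 0.27)]
```

View pics/scene1.png

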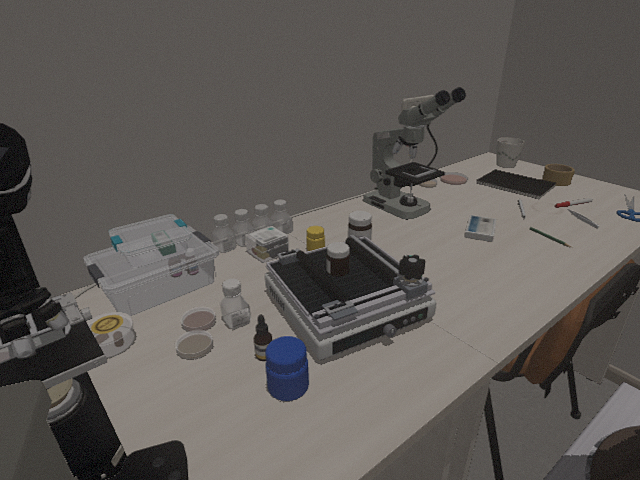

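View pics/top1.png

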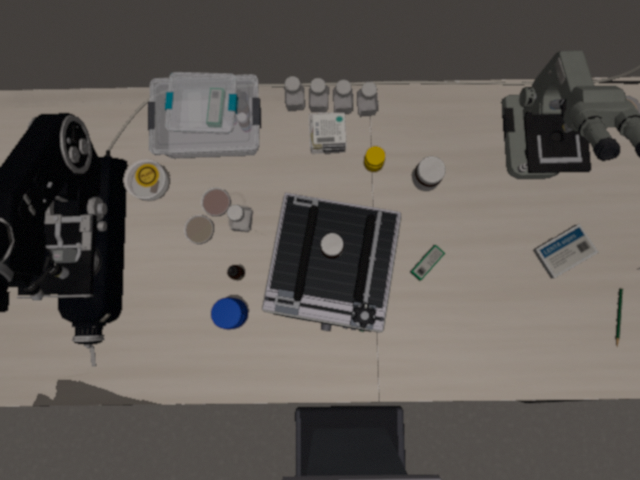

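Jar look-alikes in the top picture: blue jar (228,313), yellow jar (375,157), larger amber jar (430,172) and small amber jar on the mat (332,244). The last one is meant. There is one black knob, at (364,315). The flask is at (240,217), the dropper bottle at (236,271) and the carton at (428,262). The shaker's yaw looks to be about -10°.

```bash
cat > h.py <<'E'
import numpy as np,cv2
from scipy.spatial.transform import Rotation as R
from cell import arm,get_image,search_frame,pinpoint
def cloud(i):
    z=i["range_z"];v,u=np.mgrid[:480,:640];K=i["K"]
    P=np.stack([(u-K[0,2])/K[0,0]*z,(v-K[1,2])/K[1,1]*z,z],-1)
    if "origin" in i:
        r=np.array(i["rotation"]); r=r if r.shape==(3,3) else R.from_rotvec(r).as_matrix()
        return P@r.T+i["origin"]
    s=arm.observe();T=np.array(i["tool_from_camera"])
    return (P@T[:3,:3].T+T[:3,3])@R.from_rotvec(s["ee_rot"]).as_matrix().T+s["position"]
E
python3 - <<'E'
from h import *
s=arm.observe();print(R.from_rotvec(s["ee_rot"]).as_matrix().round(3).tolist())
i=get_image("top");P=cloud(i)
def sel(c,r,z0,z1):
    m=(np.hypot(P[...,0]-c[0],P[...,1]-c[1])<r)&(P[...,2]>z0)&(P[...,2]<z1);return P[m]
k=sel((.472,-.009),.035,.125,.145);print("knob",len(k),k.mean(0).round(4),(k.min(0)+k.max(0))/2,np.ptp(k,axis=0))
j=sel((.61,.05),.03,.11,.14);print("jar",len(j),j.mean(0).round(4),np.ptp(j,axis=0))
mat=sel((.58,.05),.2,.06,.1);(c,w,a)=cv2.minAreaRect((mat[:,:2]*1000).astype(np.float32));print("shaker",c,w,a)
cv2.imwrite("pics/crop1.png",cv2.resize(i["frame"][180:340,255:415,::-1],(600,600),interpolation=cv2.INTER_CUBIC))
E
```

```text
[[0.0, -0.938, 0.348], [0.0, 0.348, 0.938], [-1.0, -0.0, 0.0]]
knob 386 [ 0.4712 -0.0051  0.1335] [ 0.470723   -0.00516754  0.13183748] [0.04341007 0.04232536 0.01310973]
jar 400 [0.605  0.0517 0.1231] [0.04087876 0.04179804 0.0151535 ]
shaker (588.2036743164062, 86.43791961669922) (312.3362121582031, 240.12237548828125) 78.9112319946289
```

View pics/crop1.png

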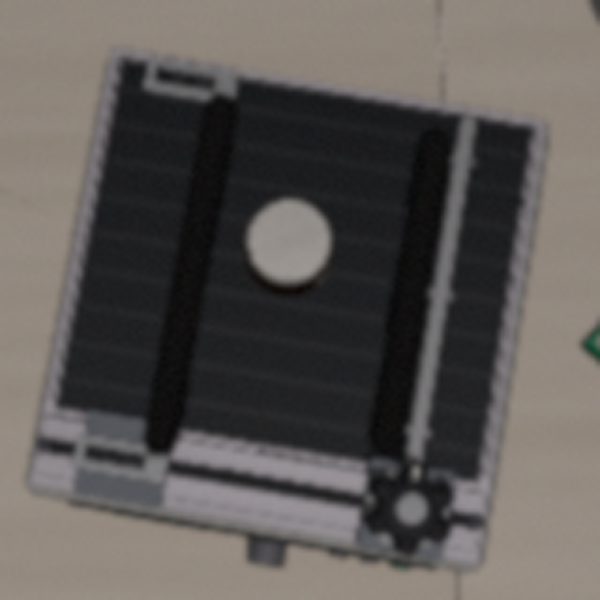

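Crop: the small amber jar's cap is at (288,243), between the bars. The rear bar is on the left, and the front bar with the knob (410,508) is on the right. I'll move over the knob now.

Emit:
arm_command:
  motion:
    - [91,0,-40,-42,0,0,0]
    - [91,0,-40,-42,0,0,0]
    - [91,0,-40,-42,0,0,0]
    - [91,0,-40,-42,0,0,0]
    - [91,0,-40,-42,0,0,0]
  newtons: 60

```text
clock: 1.58
position: [0.3323, 0.3178, 0.405]
ee_rot: [-0.944, 1.356, 0.944]
force: [1.0, -0.2, 0.3]
width: 0.993
```

Emit:
arm_command:
  motion:
    - [91,0,-40,-42,0,0,0]
    - [91,0,-40,-42,0,0,0]
    - [91,0,-40,-42,0,0,0]
    - [91,0,-40,-42,0,0,0]
    - [91,0,-40,-42,0,0,0]

```text
clock: 2.2
position: [0.4467, 0.0515, 0.4051]
ee_rot: [-0.944, 1.355, 0.944]
force: [0.3, 0.0, -0.6]
width: 0.992
```

Emit:
arm_command:
  motion:
    - [91,0,0,0,9,0,0]
    - [91,0,0,0,9,0,0]
    - [91,0,0,0,9,0,0]
    - [91,0,0,0,9,0,0]
    - [91,0,0,0,10,0,0]

```text
clock: 2.82
position: [0.4463, 0.0532, 0.4049]
ee_rot: [-0.32, 1.547, 0.32]
force: [-0.4, -0.3, 0.2]
width: 0.989
```

```bash
cat > look.py <<'E'
from h import *
import sys
n=sys.argv[1]
i=get_image("wrist");s=arm.observe();P=cloud(i)
print("clock",round(s["clock"],2),"pos",np.round(s["position"],4),"j",np.round(s["joints"],3));Rt=R.from_rotvec(s["ee_rot"]).as_matrix();print(Rt.round(3).tolist())
print("F",np.round(s["force"],2),np.round(s["ft_torque"],2),"w",s["width"])
for t in("knob_grip","front_bar_face","rear_bar_face","sample_jar"):
    print(t,[(np.round(d["point"],4).tolist(),round(d["p"],2)) for d in pinpoint("wrist",t)])
m=(np.hypot(P[...,0]-.471,P[...,1]+.006)<.04)&(P[...,2]>.126)&(P[...,2]<.142)
k=P[m];print("knob",len(k))
if len(k):print(k.mean(0),(k.min(0)+k.max(0))/2,np.ptp(k,axis=0))
cv2.imwrite(f"pics/{n}.png",i["frame"][:,:,::-1])
E
python3 look.py w1
```

```text
clock 2.88 pos [0.4463 0.0532 0.4049] j [-0.63   0.142  0.449  2.006 -0.073  1.009  0.252]
[[0.0, -0.388, 0.922], [0.0, 0.922, 0.388], [-1.0, 0.0, 0.0]]
F [-0.91  0.47  0.26] [-0.09  0.04 -0.07] w 0.9941353590342581
knob_grip []
front_bar_face [([0.5833, 0.0024, 0.0822], 0.89)]
rear_bar_face [([0.6001, 0.0887, 0.0877], 0.72), ([0.6834, 0.2378, -0.0036], 0.45)]
sample_jar [([0.7599, -0.1588, -0.0007], 0.97), ([0.4824, 0.2577, -0.0053], 0.95), ([0.6063, 0.0492, 0.0699], 0.86)]
knob 436
[ 0.47507049 -0.01067743  0.13348364] [ 0.47623983 -0.00468911  0.13128122] [0.03622103 0.04341389 0.01023706]
```

View pics/w1.png

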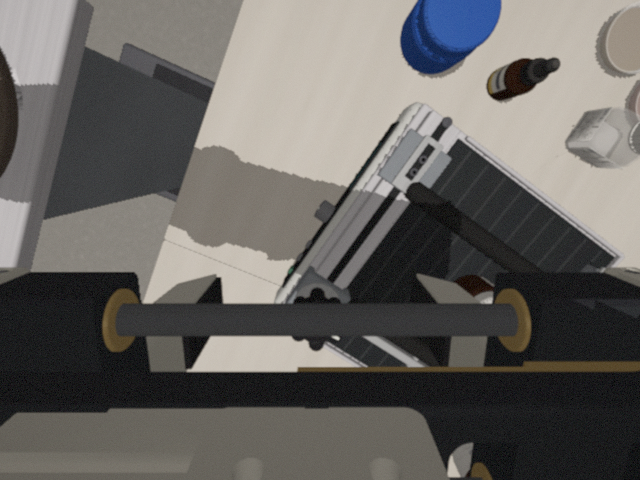

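```bash
python3 - <<'E'
from h import *
i=get_image("top");P=cloud(i)
K=i["K"];r=np.array(i["rotation"]);r=r if r.shape==(3,3) else R.from_rotvec(r).as_matrix();o=np.array(i["origin"])
def px(p): q=r.T@(np.array(p)-o);return (K@q/q[2])[:2]
def wp(u,v,z):
    d=r@np.linalg.inv(K)@[u,v,1];return o+d*(z-o[2])/d[2]
# edges of crop1 (pixels = 255+u/3.75, 180+v/3.75) with heights
for n,a,b,z in(("rear",(220,100),(160,445),.085),("rod",(467,115),(415,465),.085),("left",(110,60),(35,485),.069),("right",(545,125),(475,565),.069),("railslot",(170,468),(365,498),.08),("far",(120,50),(545,122),.069)):
    A,B=[wp(255+p[0]/3.75,180+p[1]/3.75,z) for p in(a,b)];d=A-B;print(n,A.round(3),B.round(3),np.degrees(np.arctan2(d[1],d[0])).round(1))
print("knob by pixel", wp(255+410/3.75,180+508/3.75,.134),"jar",wp(255+288/3.75,180+243/3.75,.124))
g=cv2.cvtColor(i["frame"],cv2.COLOR_RGB2GRAY)
c=px([.471,-.006,.134]);print(c)
s=24;im=cv2.resize(i["frame"][int(c[1])-s:int(c[1])+s,int(c[0])-s:int(c[0])+s,::-1],(576,576),interpolation=cv2.INTER_CUBIC)
cv2.imwrite("pics/knob.png",cv2.convertScaleAbs(im,alpha=1.8));print(int(c[0])-s,int(c[1])-s)
s=arm.observe();print(s["joints"].round(3) if hasattr(s["joints"],"round") else s["joints"])
E
```

```text
rear [0.687 0.087 0.085] [0.506 0.12  0.085] -10.4
rod [ 0.677 -0.044  0.085] [ 0.493 -0.011  0.085] -10.2
left [0.714 0.147 0.069] [0.486 0.187 0.069] -10.0
right [ 0.674 -0.087  0.069] [ 0.442 -0.042  0.069] -11.1
railslot [0.494 0.115 0.08 ] [0.477 0.015 0.08 ] 80.5
far [0.72  0.141 0.069] [ 0.675 -0.087  0.069] 79.0
knob by pixel [ 0.47166302 -0.00480359  0.134     ] jar [0.60434621 0.05210734 0.124     ]
[365.00027476 315.82440325]
341 291
[-0.629  0.142  0.447  2.006 -0.072  1.009  0.27 ]
```

View pics/knob.png

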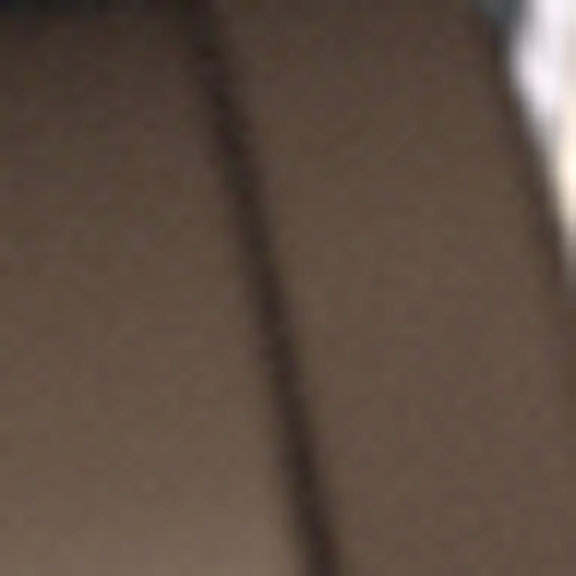

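The arm hides the knob from the top camera here. The shaker yaw is -10.2° (edges agree) and the knob is at about (0.4715, -0.0055), so its flats face about 23°, matching the jaw axis at 22.8°.

Emit:
arm_command:
  motion:
    - [91,0,-32,0,0,0,0]
    - [91,0,-32,0,0,0,0]
    - [91,40,0,0,0,0,0]
    - [91,30,0,0,0,0,0]
    - [91,0,0,0,0,0,0]

```text
clock: 3.75
position: [0.4712, -0.0054, 0.3333]
ee_rot: [-0.325, 1.55, 0.325]
force: [-0.4, -0.4, 1.4]
width: 0.992
```

```bash
python3 look.py w2
```

```text
clock 3.8 pos [ 0.4719 -0.0055  0.3346] j [-0.487  0.279  0.477  2.053 -0.169  0.849  0.501]
[[-0.002, -0.402, 0.915], [-0.0, 0.915, 0.402], [-1.0, 0.0, -0.002]]
F [0.22 0.16 0.48] [-0.07  0.02 -0.04] w 0.9889182488632845
knob_grip [([0.4762, -0.0072, 0.1195], 0.88)]
front_bar_face []
rear_bar_face [([0.6012, 0.0878, 0.0845], 0.86)]
sample_jar [([0.605, 0.0533, 0.0696], 0.82)]
knob 3750
[ 0.47242587 -0.00133276  0.13530101] [ 0.47403619 -0.00296606  0.1321797 ] [0.04525301 0.03986195 0.01226609]
```

View pics/w2.png

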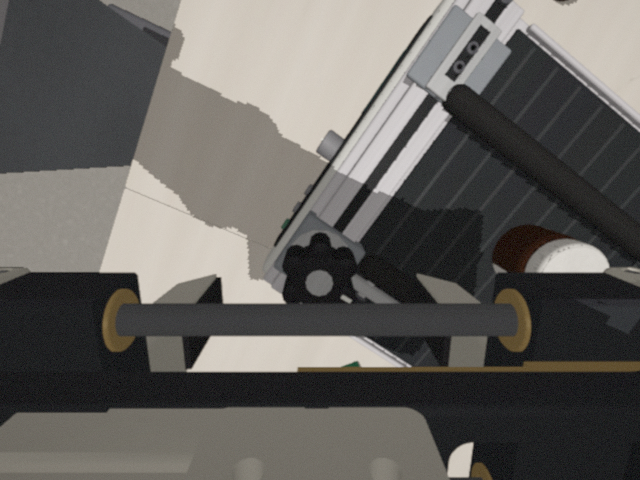

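```bash
python3 - <<'E'
from h import *
i=get_image("wrist");s=arm.observe();K=i["K"];T=np.array(i["tool_from_camera"]);Rt=R.from_rotvec(s["ee_rot"]).as_matrix()
f=lambda p:Rt@p+s["position"]
o=f(T[:3,3]);d=Rt@T[:3,:3]@np.linalg.inv(K)@[319,283,1]
print(o,o+d*(.134-o[2])/d[2],o+d*(.138-o[2])/d[2]);P=cloud(i);print(P[283,319],P[275,300])
h=i["frame"][215:310,275:365].max(2);print(s["position"])
E
```

```text
[0.44653122 0.05646228 0.31644468] [ 0.47591237 -0.0057668   0.134     ] [ 0.47526821 -0.00440247  0.138     ]
[ 0.47565429 -0.00522018  0.1356026 ] [ 0.4643014  -0.00520181  0.13539755]
[ 0.47240329 -0.00528452  0.33585006]
```

Emit:
arm_command:
  motion:
    - [91,27,-1,1,0,0,0]
    - [91,27,0,0,0,0,0]
    - [91,0,0,0,0,0,0]
    - [40,0,0,0,0,0,0]
    - [36,0,0,0,0,0,0]
  newtons: 20

```text
clock: 4.68
position: [0.4738, -0.0059, 0.2819]
ee_rot: [-0.324, 1.544, 0.324]
force: [1.1, 0.3, -0.1]
width: 0.821
```

Emit:
arm_command:
  motion:
    - [36,0,0,0,0,0,0]
    - [36,0,0,0,0,0,0]
    - [36,0,0,0,0,0,0]
    - [36,0,0,0,0,0,0]
  newtons: 30

```text
clock: 5.18
position: [0.4727, -0.0063, 0.2807]
ee_rot: [-0.324, 1.548, 0.324]
force: [-3.4, -1.3, 6.0]
width: 0.446
```

```bash
cat > st.py <<'E'
from h import *
s=arm.observe();m=R.from_rotvec(s["ee_rot"]).as_matrix()
d=np.array([np.sin(np.radians(10.2)),np.cos(np.radians(10.2)),0])
print("t",round(s["clock"],2),"pos",np.round(s["position"],4),"yaw",np.degrees(np.arctan2(m[1,2],m[0,2])).round(2),"tilt",m[:,0].round(3),"F",np.round(s["force"],2),"T",np.round(s["ft_torque"],2),"w",round(s["width"]*91.8,1),"j7",np.round(s["joints"][6],3),"along",round(float(s["position"]@d)*1000,1),"Fy",round(float(s["force"]@d),2))
E
python3 st.py
```

```text
t 5.17 pos [ 0.4727 -0.0063  0.2807] yaw 23.64 tilt [-0.002 -0.    -1.   ] F [-3.36 -1.35  6.01] T [-0.5   0.73 -0.04] w 40.9 j7 0.564 along 77.5 Fy -1.92
```

Gripped on the flats, with a width of 40.9 mm against the expected 41.6 mm. Next I'll grip hard and twist counter-clockwise.

Emit:
arm_command:
  motion:
    - [36,0,0,0,0,0,0]
    - [36,0,0,0,0,0,0]
    - [36,0,0,0,-5,0,0]
    - [36,0,0,0,-5,0,0]
    - [36,0,0,0,-5,0,0]
  newtons: 60

```text
clock: 5.8
position: [0.4727, -0.0063, 0.2807]
ee_rot: [-0.53, 1.507, 0.53]
force: [-3.6, -2.0, 4.5]
width: 0.443
```

```bash
python3 st.py
```

```text
t 5.8 pos [ 0.4727 -0.0063  0.2807] yaw 38.81 tilt [-0.002 -0.    -1.   ] F [-3.57 -1.99  4.55] T [-0.42  0.72 -0.03] w 40.7 j7 0.786 along 77.5 Fy -2.59
```

Emit:
arm_command:
  motion:
    - [36,0,0,0,-10,0,0]
    - [36,0,0,0,-10,0,0]
    - [36,0,0,0,-10,0,0]
    - [36,0,0,0,-10,0,0]
    - [36,0,0,0,-10,0,0]

```text
clock: 6.42
position: [0.4727, -0.0062, 0.2806]
ee_rot: [-1.195, 1.219, 1.197]
force: [-3.5, -1.4, 3.1]
width: 0.445
```

Emit:
arm_command:
  motion:
    - [36,0,0,0,-8,0,0]
    - [36,0,0,0,0,0,0]
    - [36,0,0,0,0,0,0]
    - [36,0,0,0,0,0,0]

```text
clock: 6.92
position: [0.4727, -0.0059, 0.2806]
ee_rot: [-1.291, 1.155, 1.293]
force: [-4.9, -0.8, 5.1]
width: 0.443
```

```bash
python3 st.py
```

```text
t 6.92 pos [ 0.4727 -0.0059  0.2806] yaw 96.48 tilt [-0.002 -0.    -1.   ] F [-4.92 -0.81  5.08] T [-0.06  1.14 -0.02] w 40.6 j7 1.645 along 77.9 Fy -1.66
```

The knob has turned 73° (to about 1.3 rad) without slipping: the width hasn't changed. Now I'll slide along the rail; in tool axes, +y of the shaker is z 0.958, y -0.287.

Emit:
arm_command:
  motion:
    - [36,0,-1.7,5.8,0,0,0]
    - [36,0,-1.7,5.8,0,0,0]
    - [36,0,-1.7,5.8,0,0,0]
    - [36,0,-1.7,5.8,0,0,0]
    - [36,0,-1.7,5.8,0,0,0]

```text
clock: 7.55
position: [0.4783, 0.0244, 0.2806]
ee_rot: [-1.294, 1.152, 1.294]
force: [-4.3, -0.8, 3.2]
width: 0.442
```

```bash
python3 st.py
```

```text
t 7.55 pos [0.4783 0.0244 0.2806] yaw 96.65 tilt [-0.  0. -1.] F [-4.32 -0.82  3.25] T [-0.14  0.98 -0.12] w 40.6 j7 1.583 along 108.7 Fy -1.58
```

Emit:
arm_command:
  motion:
    - [36,0,-0.6,1.9,0,0,0]
    - [36,0,-0.6,1.9,0,0,0]
    - [36,0,-0.6,1.9,0,0,0]
    - [36,0,-0.6,1.9,0,0,0]
    - [36,0,-0.6,1.9,0,0,0]

```text
clock: 8.18
position: [0.4801, 0.0335, 0.2806]
ee_rot: [-1.294, 1.153, 1.294]
force: [-5.2, -2.5, 2.3]
width: 0.439
```

```bash
python3 st.py;python3 look.py w3|grep -v knob
```

```text
t 8.18 pos [0.4801 0.0335 0.2806] yaw 96.65 tilt [-0. -0. -1.] F [-5.21 -2.51  2.26] T [-0.26  1.13  0.07] w 40.3 j7 1.564 along 117.9 Fy -3.4
clock 8.22 pos [0.4801 0.0338 0.2806] j [-0.264  0.358  0.105  2.068 -0.056  0.719  1.564]
[[-0.0, -0.993, -0.116], [-0.0, -0.116, 0.993], [-1.0, 0.0, -0.0]]
F [-5.26 -0.79  2.38] [-0.23  1.11 -0.01] w 0.4415474525328563
front_bar_face []
rear_bar_face []
sample_jar [([0.484, 0.2593, -0.0009], 0.81)]
[0.47494516 0.02154648 0.13326113] [0.47726781 0.01679637 0.13394782] [0.03834835 0.03400819 0.01587889]
```

View pics/w3.png

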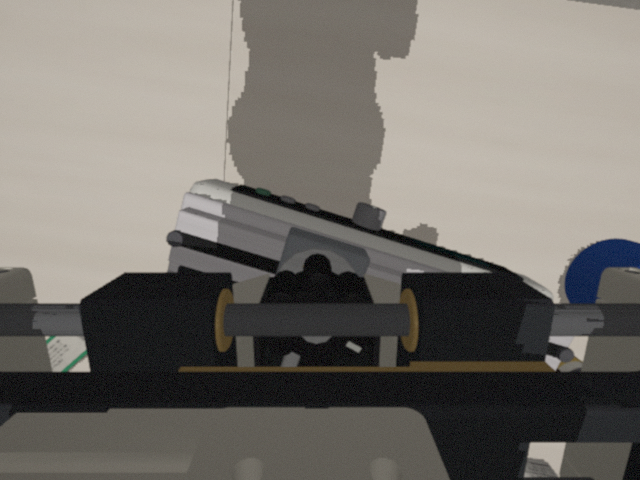

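```bash
cat > fy.py <<'E'
from h import *
d=np.array([.177,.984,0]);q=np.array([.984,-.177,0]);F=[];
for _ in range(4):
    get_image("scene");s=arm.observe();F.append(s["force"])
F=np.array(F);m=R.from_rotvec(s["ee_rot"]).as_matrix()
print("t",round(s["clock"],2),"along",round(float(s["position"]@d)*1000,1),"across",round(float(s["position"]@q)*1000,1),"yaw",np.degrees(np.arctan2(m[1,2],m[0,2])).round(2),"Fy",(F@d).mean().round(2),(F@d).std().round(2),"Fmean",F.mean(0).round(2),"Tz",round(s["ft_torque"][2],2),"w",round(s["width"]*91.8,1))
E
python3 fy.py
```

```text
t 8.62 along 118.2 across 466.5 yaw 96.67 Fy -0.42 0.27 Fmean [-4.95  0.47  3.22] Tz -0.01 w 41.0
```

Emit:
arm_command:
  motion:
    - [36,0,-0.3,1,0,0,0]
    - [36,0,-0.3,1,0,0,0]
    - [36,0,-0.3,1,0,0,0]
    - [36,0,-0.3,1,0,0,0]
    - [36,0,-0.3,1,0,0,0]

```text
clock: 9.25
position: [0.4811, 0.0386, 0.2806]
ee_rot: [-1.294, 1.153, 1.294]
force: [-5.0, -1.5, 2.8]
width: 0.443
```

```bash
python3 fy.py; python3 - <<'E'
from h import *
for t in("front_bar_face","rear_bar_face","sample_jar"):
    print(t,[(np.round(x["point"],4).tolist(),round(x["p"],2),round(float(np.dot(x["point"],[.177,.984,0]))*1000,1)) for x in pinpoint("scene",t)])
E
```

```text
t 9.45 along 123.2 across 466.5 yaw 96.66 Fy -1.78 0.43 Fmean [-4.99 -0.92  2.91] Tz -0.02 w 40.4
front_bar_face [([0.595, 0.0439, 0.0823], 0.67, 148.5), ([0.6103, 0.0595, 0.0738], 0.63, 166.6)]
rear_bar_face [([0.5972, 0.0921, 0.0857], 0.89, 196.3)]
sample_jar [([0.7703, -0.1576, 0.0005], 0.96, -18.7), ([0.6094, 0.0605, 0.0719], 0.84, 167.4), ([0.8047, -0.0424, -0.0012], 0.75, 100.7), ([0.4752, 0.2566, 0.0015], 0.74, 336.6)]
```

Emit:
arm_command:
  motion:
    - [36,0,-0.3,1,0,0,0]
    - [36,0,-0.3,1,0,0,0]
    - [36,0,-0.3,1,0,0,0]
    - [36,0,-0.3,1,0,0,0]
    - [36,0,-0.3,1,0,0,0]

```text
clock: 10.22
position: [0.482, 0.0439, 0.2807]
ee_rot: [-1.294, 1.152, 1.294]
force: [-4.8, -1.8, 2.4]
width: 0.445
```

```bash
python3 fy.py
```

```text
t 10.43 along 128.7 across 466.5 yaw 96.67 Fy -1.45 0.51 Fmean [-4.08 -0.74  1.13] Tz 0.03 w 40.9
```

Emit:
arm_command:
  motion:
    - [36,0,-0.3,1,0,0,0]
    - [36,0,-0.3,1,0,0,0]
    - [36,0,-0.3,1,0,0,0]
    - [36,0,0,0,0,0,0]

```text
clock: 10.92
position: [0.4826, 0.0468, 0.2807]
ee_rot: [-1.294, 1.153, 1.294]
force: [-4.2, -3.2, 0.9]
width: 0.443
```

```bash
python3 fy.py
```

```text
t 11.12 along 131.4 across 466.6 yaw 96.65 Fy -3.59 0.67 Fmean [-4.48 -2.84  0.77] Tz 0.1 w 40.6
```

Emit:
arm_command:
  motion:
    - [36,0,-0.3,1,0,0,0]
    - [36,0,-0.3,1,0,0,0]
    - [36,0,0,0,0,0,0]

```text
clock: 11.5
position: [0.4829, 0.0488, 0.2807]
ee_rot: [-1.294, 1.153, 1.294]
force: [-4.9, -3.5, 1.3]
width: 0.438
```

```bash
python3 fy.py
```

```text
t 11.7 along 133.5 across 466.6 yaw 96.64 Fy -3.78 0.41 Fmean [-4.34 -3.06  0.94] Tz 0.01 w 40.7
```

Emit:
arm_command:
  motion:
    - [36,0,-0.3,1,0,0,0]
    - [36,0,-0.3,1,0,0,0]
    - [36,0,0,0,0,0,0]

```text
clock: 12.08
position: [0.4832, 0.0501, 0.2807]
ee_rot: [-1.294, 1.154, 1.294]
force: [-4.7, -5.5, 1.0]
width: 0.443
```

```bash
python3 fy.py
```

```text
t 12.28 along 134.8 across 466.6 yaw 96.61 Fy -6.92 0.21 Fmean [-4.82 -6.17  2.33] Tz 0.1 w 40.6
```

Emit:
arm_command:
  motion:
    - [36,0,-0.3,1,0,0,0]
    - [36,0,0,0,0,0,0]
    - [36,0,0,0,0,0,0]

```text
clock: 12.65
position: [0.4833, 0.0507, 0.2806]
ee_rot: [-1.294, 1.155, 1.293]
force: [-4.9, -7.7, 1.7]
width: 0.445
```

```bash
python3 fy.py
```

```text
t 12.85 along 135.5 across 466.7 yaw 96.59 Fy -8.37 0.35 Fmean [-5.19 -7.57  2.15] Tz 0.11 w 40.6
```

Emit:
arm_command:
  motion:
    - [36,0,-0.3,1,0,0,0]
    - [36,0,-0.15,0.5,0,0,0]
    - [36,0,0,0,0,0,0]

```text
clock: 13.22
position: [0.4836, 0.0516, 0.2806]
ee_rot: [-1.294, 1.156, 1.292]
force: [-4.4, -11.1, 3.0]
width: 0.441
```

```bash
python3 fy.py;  python3 - <<'E'
from h import *
for c in("scene",):
  for t in("front_bar_face","rear_bar_face","sample_jar"):
    print(t,[(np.round(x["point"],4).tolist(),round(x["p"],2),round(float(np.dot(x["point"],[.177,.984,0]))*1000,1)) for x in pinpoint(c,t)])
E
```

```text
t 13.43 along 136.3 across 466.7 yaw 96.55 Fy -11.73 0.17 Fmean [ -5.79 -10.88   3.83] Tz 0.01 w 40.7
front_bar_face [([0.593, 0.0529, 0.0818], 0.77, 157.0)]
rear_bar_face [([0.6014, 0.0954, 0.0851], 0.84, 200.3)]
sample_jar [([0.6159, 0.0671, 0.0739], 0.9, 175.0), ([0.7654, -0.1582, -0.0009], 0.66, -20.2), ([0.479, 0.2557, 0.0006], 0.66, 336.4), ([0.8072, -0.0436, 0.0025], 0.65, 100.0)]
```

Firm: 0.8 mm more raised the force by 3.4 N, which matches the 4 N/mm spring. The press is about 10 N. Now I'll tighten clockwise.

Emit:
arm_command:
  motion:
    - [36,0,0,0,5,0,0]
    - [36,0,0,0,5,0,0]
    - [36,0,0,0,5,0,0]
    - [36,0,0,0,5,0,0]

```text
clock: 14.08
position: [0.4835, 0.0516, 0.2806]
ee_rot: [-1.034, 1.315, 1.032]
force: [-4.8, -10.7, 3.1]
width: 0.444
```

```bash
python3 fy.py
```

```text
t 14.28 along 136.4 across 466.7 yaw 76.53 Fy -11.28 0.7 Fmean [ -5.83 -10.42   3.39] Tz -0.07 w 40.5
```

Emit:
arm_command:
  motion:
    - [36,0,0,0,5,0,0]
    - [36,0,0,0,5,0,0]
    - [36,0,0,0,5,0,0]
    - [36,0,0,0,5,0,0]
    - [36,0,0,0,4,0,0]

```text
clock: 14.9
position: [0.4835, 0.0517, 0.2807]
ee_rot: [-0.716, 1.452, 0.713]
force: [-5.4, -10.5, 4.1]
width: 0.444
```

```bash
python3 fy.py
```

```text
t 15.1 along 136.4 across 466.7 yaw 52.54 Fy -11.17 0.7 Fmean [ -5.58 -10.35   4.12] Tz -0.03 w 40.8
```

Emit:
arm_command:
  motion:
    - [36,0,0,0,3,0,0]
    - [36,0,0,0,3,0,0]
    - [36,0,0,0,0,0,0]

```text
clock: 15.48
position: [0.4835, 0.0517, 0.2807]
ee_rot: [-0.636, 1.478, 0.633]
force: [-6.6, -11.0, 3.8]
width: 0.439
```

```bash
python3 fy.py;python3 st.py
```

```text
t 15.68 along 136.4 across 466.7 yaw 46.55 Fy -11.16 0.5 Fmean [ -6.02 -10.26   4.65] Tz 0.0 w 40.7
t 15.68 pos [0.4835 0.0516 0.2807] yaw 46.55 tilt [-0.001 -0.003 -1.   ] F [-5.81 -9.52  4.36] T [-2.37  1.29  0.  ] w 40.7 j7 0.779 along 136.5 Fy -10.4
```

Emit:
arm_command:
  motion:
    - [36,0,0,0,3,0,0]
    - [36,0,0,0,0,0,0]

```text
clock: 15.92
position: [0.4836, 0.0517, 0.2807]
ee_rot: [-0.596, 1.49, 0.592]
force: [-5.1, -10.3, 3.9]
width: 0.443
```

```bash
python3 fy.py; python3 st.py
```

```text
t 16.12 along 136.4 across 466.7 yaw 43.56 Fy -10.65 0.48 Fmean [-5.89 -9.77  4.54] Tz 0.01 w 40.9
t 16.12 pos [0.4836 0.0517 0.2807] yaw 43.56 tilt [-0.001 -0.003 -1.   ] F [-5.05 -9.54  5.31] T [-2.37  1.28  0.01] w 40.9 j7 0.735 along 136.5 Fy -10.29
```

```bash
python3 look.py w4|grep -v sample; python3 -c "
from h import *
print(np.round(arm.observe()['joint_efforts'],3))
f=cv2.imread('pics/w4.png');cv2.imwrite('pics/w4c.png',cv2.convertScaleAbs(cv2.resize(f[200:400,190:450],(780,600),interpolation=cv2.INTER_CUBIC),alpha=2))"
```

```text
clock 16.18 pos [0.4835 0.0516 0.2807] j [-0.482  0.374  0.342  2.071 -0.182  0.726  0.735]
[[-0.001, -0.689, 0.725], [-0.003, 0.725, 0.689], [-1.0, -0.001, -0.002]]
F [-6.27 -9.32  4.71] [-2.37  1.3   0.01] w 0.44119790319694707
knob_grip [([0.4868, 0.0483, 0.117], 0.93)]
front_bar_face []
rear_bar_face []
knob 95
[0.47737226 0.0324838  0.1351277 ] [0.47852319 0.03234191 0.13723268] [0.00925484 0.00302507 0.00897412]
[-4.6920e+00 -5.0503e+01 -3.7800e-01 -2.6755e+01 -2.4870e+00 -2.1060e+00
 -2.8000e-02]
```

View pics/w4c.png

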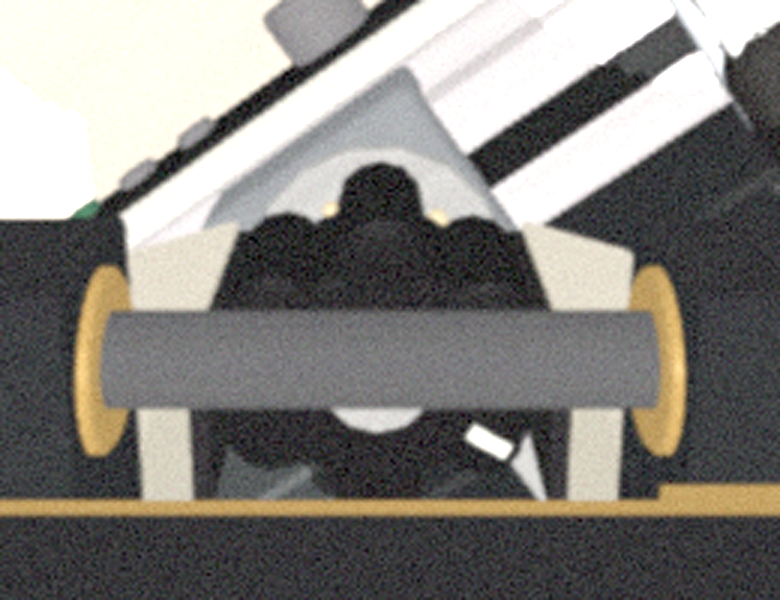

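The white mark is about 30° clockwise of the jaw axis, the same lobe as before, so there was no slip and the knob is at about 0.41 rad. Before letting go I'll take the arm's push off, which also tests the lock.

Emit:
arm_command:
  motion:
    - [36,0,-0.6,-0.8,0,0,0]
    - [36,0,-0.6,-0.8,0,0,0]
    - [36,0,0,0,0,0,0]

```text
clock: 16.75
position: [0.4834, 0.0512, 0.2807]
ee_rot: [-0.596, 1.488, 0.595]
force: [-5.0, -3.6, 1.3]
width: 0.444
```

```bash
python3 fy.py
```

```text
t 16.95 along 136.0 across 466.7 yaw 43.64 Fy -5.19 0.37 Fmean [-4.79 -4.41  2.17] Tz 0.02 w 40.5
```

Emit:
arm_command:
  motion:
    - [36,0,-0.6,-0.8,0,0,0]
    - [36,0,-0.4,-0.5,0,0,0]
    - [36,0,0,0,0,0,0]

```text
clock: 17.32
position: [0.4833, 0.0508, 0.2807]
ee_rot: [-0.596, 1.487, 0.597]
force: [-3.0, 3.6, -1.1]
width: 0.444
```

```bash
python3 fy.py
```

```text
t 17.52 along 135.5 across 466.6 yaw 43.71 Fy 3.56 0.66 Fmean [-3.5   4.25 -0.91] Tz 0.05 w 40.8
```

The lock holds: about 17 N/mm, only gripper compliance. I'll zero the force and release.

Emit:
arm_command:
  motion:
    - [36,0,0.3,0.4,0,0,0]
    - [55,0,0,0,0,0,0]
    - [91,0,0,0,0,0,0]
    - [91,0,0,0,0,0,0]
    - [91,0,0,0,0,0,0]
  newtons: 20

```text
clock: 18.15
position: [0.4835, 0.0505, 0.2808]
ee_rot: [-0.596, 1.487, 0.596]
force: [0.4, -0.7, 1.2]
width: 0.834
```

Emit:
arm_command:
  motion:
    - [91,0,0,0,0,0,0]
    - [91,0,0,0,0,0,0]
    - [91,-20,0,0,0,0,0]
    - [91,-40,0,0,0,0,0]
    - [91,-40,0,0,0,0,0]

```text
clock: 18.77
position: [0.4831, 0.0506, 0.3817]
ee_rot: [-0.596, 1.488, 0.596]
force: [1.1, 0.0, 0.2]
width: 0.989
```

```bash
python3 st.py; python3 - <<'E'
from h import *
i=get_image("scene");get_image("wrist")
for c in("scene","wrist"):
  for t in("knob_grip","front_bar_face","rear_bar_face","sample_jar","flask","dropper_bottle","slide_carton"):
    print(c,t,[(np.round(x["point"],4).tolist(),round(x["p"],2),round(float(np.dot(x["point"],[.177,.984,0]))*1000,1)) for x in pinpoint(c,t)])
cv2.imwrite("pics/end.png",cv2.convertScaleAbs(cv2.resize(i["frame"][200:370,220:450,::-1],(800,591),interpolation=cv2.INTER_CUBIC),alpha=1.5))
E
```

```text
t 18.77 pos [0.4831 0.0506 0.3817] yaw 43.66 tilt [-0.001 -0.    -1.   ] F [1.12 0.02 0.19] T [ 0.01 -0.03  0.02] w 90.8 j7 0.667 along 135.3 Fy 0.21
scene knob_grip [([0.4837, 0.0532, 0.1173], 0.66, 138.0)]
scene front_bar_face [([0.5953, 0.0545, 0.0845], 0.61, 159.0)]
scene rear_bar_face [([0.6021, 0.0946, 0.0821], 0.65, 199.7)]
scene sample_jar [([0.6131, 0.0705, 0.0712], 0.77, 177.9), ([0.8053, -0.0437, 0.0025], 0.72, 99.5), ([0.479, 0.2575, -0.0025], 0.67, 338.2), ([0.7652, -0.1566, -0.0009], 0.61, -18.7)]
scene flask [([0.6778, 0.2426, 0.0027], 0.6, 358.7)]
scene dropper_bottle [([0.5664, 0.2502, 0.0007], 0.55, 346.4)]
scene slide_carton [([0.5837, -0.149, 0.0042], 0.56, -43.3)]
wrist knob_grip [([0.4864, 0.0518, 0.1178], 0.55, 137.1)]
wrist front_bar_face []
wrist rear_bar_face [([0.6021, 0.0917, 0.0847], 0.92, 196.8), ([0.4887, 0.0499, 0.1146], 0.55, 135.6)]
wrist sample_jar [([0.482, 0.2587, -0.003], 0.97, 339.9), ([0.7997, -0.0428, 0.0057], 0.93, 99.4)]
wrist flask [([0.6808, 0.2404, -0.0033], 0.59, 357.1)]
wrist dropper_bottle [([0.5658, 0.25, 0.0008], 0.55, 346.1)]
wrist slide_carton [([0.5903, 0.0969, 0.003], 0.18, 199.8)]
```

View pics/end.png

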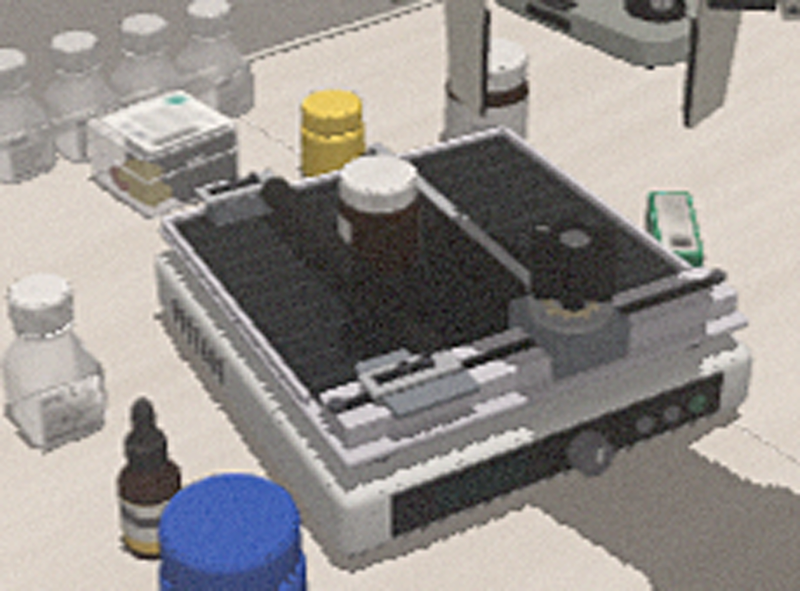

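The jar stands upright between the bars at (380,210). The gripper is clear above, and the flask, dropper bottle and carton haven't moved. Handing in.

```bash
python3 -c "
from cell import arm
print(arm.sign_off())"
```

```text
the job is handed in; nothing more can be done
None
```

The knob is tight again and the amber jar is clamped upright between the bars. I handed the job in at about 19 s; it reported no verdict.

- **Loosening:** I gripped the knob on its flats and turned it counter-clockwise to about 1.3 rad without slipping.
- **Pressing:** I slid the bar about 58 mm. It pushed the jar and the rear bar back until the rear bar came up firm. The last 0.8 mm raised the force by 3.4 N, which matches the front bar's 4 N/mm spring. The press is about 9–11 N, estimated from the wrist force rather than measured at the jar.
- **Locking:** I turned the knob clockwise to about 0.41 rad, worked out from the gripper's turn and the white mark. Pulling back on the knob showed only gripper compliance (about 17 N/mm), so the lock holds.
- **Last checks:** The jar was upright, the flask, dropper bottle and carton were within about 5 mm of where they started, and the gripper was open about 70 mm above the knob.
- **Disagreement:** The wrist moment about the vertical stayed near zero throughout, so I never felt the expected hard stop near 0.45 rad. Tightness rests on the angle and the pull test.

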